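# Returned tin through the spring flap

### The job

Hand in the returned tin at the deposit station on the counter: push the orange self-closing flap open with one finger and, while that finger keeps it open, push the tin along its lane with the other finger until it drops into the crate behind, then come away so that the flap swings shut. Only push: do not lift or carry the tin, and leave the jar, bottle and mug where they stand.

Things in the scene. Friction and masses are not known exactly. Their poses are not given: they have to be found in the camera images.
- station: Fixed plywood deposit station, open from above. Origin on the counter, below the middle of the sill, the edge where the deck ends and the crate begins. x runs along the lane from deck to crate (roughly away from the robot), y left, z up. Deck: flat top 70 mm above the counter, x -180 to 0, y -100 to 100 mm, bare but for the tin's lane.
- lane_end (a point): Middle of the lane at the sill, on the deck's top: station x 0, y -40, z 70 mm. The lane is a straight 48 mm wide strip along the station's x between a low aluminium rail on the right (10 mm high) and a higher aluminium fence on the left (30 mm high), each 6 mm thick, running from x -167 to -2 mm.
- crate_floor (a point): Centre of the crate's cork floor, 6 mm above the counter (station x 86, y 0). The open-topped crate measures x 0 to 172 and y -92 to 92 mm inside; its walls are 8 mm thick and rise 115 mm above the counter.
- hinge_post (a point): Top of the green hinge post, 14 mm thick, 125 mm above the counter, at station x 4, y 82 mm. A green square post 12 mm thick, 115 mm high, stands at the sill's other end (x 6, y -84).
- flap (a joint): Opening of the flap in rad: 0 shut (across the sill), up to 1.35, swinging into the crate (towards station +x). Upright hinge axis at station x 4, y 75 mm. A spring shuts it: torque about 0.03 Nm at 0, growing by 0.04 Nm per rad (1 to 2 N at 45 mm from the hinge). Damped; shuts within about 2 s when let go.
- flap_hinge (a point): Orange flap panel with a white stripe, 5 mm thick, 142 mm long, 42 mm high, from 4 to 46 mm above deck level. This point lies on the hinge axis at deck level; the panel runs along its own -y (2 to 144 mm); its faces look along its x. Turns with joint flap; shut, it bars the whole sill, lane included.
- flap_edge (a point): Middle of the flap's free end, 144 mm from the hinge axis, 25 mm above deck level.
- tin: The returned tin: blue upright rectangular tin with paper band and steel lid, 46 mm long along the lane (its x), 42 mm wide, 38 mm high, about 0.15 kg, standing in the lane, roughly square to it, its middle 65 to 110 mm before the sill. Origin: centre of its underside.
- tin_center (a point): The tin's centre, 19 mm above its underside.
- jar: Bystander: amber jar, 60 mm diameter, 85 mm high, on the counter to the right of the station. Origin: centre of its underside.
- bottle: Bystander: white bottle with green cap, 52 mm diameter, 130 mm high, on the counter to the left of the station. Origin: centre of its underside.
- mug: Bystander: blue mug, 76 mm diameter, 85 mm high, on the counter to the left of the station, farther back. Origin: centre of its underside.
Mind the look-alikes: they are no part of the job. Leave any pink or turquoise look-alike of the tin alone.

How it is judged:
On the way, in this order (a step that is already met when the one before it is completed fails the run):
1. a finger has pushed the flap open (beyond 0.15 rad) while the tin is still wholly in front of it (value of joint flap above 0.15 rad and contact force between the fingers and flap above 0.1 N and x of tin_center in the frame of station below -0.022 m and z of tin_center in the frame of station above 0.08 m).
2. a finger pushes the tin over the sill while a finger keeps the flap open (beyond 0.35 rad) (value of joint flap above 0.35 rad and contact force between the fingers and flap above 0.1 N and contact force between the fingers and tin above 0.02 N and x of tin_center in the frame of station above -0.014 m and z of tin_center in the frame of station above 0.08 m).
At the end, for the whole second after the job is handed in: The tin lies or stands at rest inside the crate (its centre less than 50 mm above the counter) and the flap has swung shut (within 0.1 rad) (x of tin_center in the frame of station between 0.005 and 0.172 m and y of tin_center in the frame of station between -0.092 and 0.092 m and z of tin_center in the frame of station below 0.05 m and linear speed of tin below 0.03 m/s and value of joint flap below 0.1 rad); the robot touches nothing.
It fails at once if the tin is lifted more than 20 mm above the deck (z of tin_center in the frame of station above 0.109 m).
It fails at once if the jar is shifted by more than 3 cm or tipped (distance of jar from where it was at the start of the episode above 0.03 m or angle between jar's own z axis and vertical above 0.3 rad).
It fails at once if the bottle is shifted by more than 3 cm or tipped (distance of bottle from where it was at the start of the episode above 0.03 m or angle between bottle's own z axis and vertical above 0.3 rad).
It fails at once if the mug is shifted by more than 3 cm or tipped (distance of mug from where it was at the start of the episode above 0.03 m or angle between mug's own z axis and vertical above 0.3 rad).
It also fails if it takes over 40 s, if anything falls off the work surface, if the arm or the gripper's body presses on something with over 40 N, if the wrist force passes 120 N, or if a joint passes its speed limit or range.

### The arm

A 7-joint arm with a two-finger parallel gripper is mounted at the origin on the work surface. World frame = base frame: x ahead of the robot, y to its left, z up, the work surface at z = 0. Lengths are in m, angles in rad, forces in N, time in s.
With the tool pointing down it reaches from about 0.425 to 0.875 m from the base axis. Payload 4.7 kg.
Tool frame: the origin (TCP) lies midway between the tips of the shut fingers; the grasp point (between the pads) lies 19 mm behind it; z points along the fingers, y is the line along which they close (so a half turn about z gives the same grasp; the last joint's range is limited). The gripper opens to 87 mm and grips with 3 to 60 N. Pads are 19 mm wide; open, the fingers measure 117 mm over their backs; the gripper's body (75 mm by 190 mm) begins 51 mm behind the grasp point.
Start: joints at [1.118, 0.321, -0.07, 1.45, 0.023, 1.371, -0.057], TCP at [0.293, -0.58, 0.223] pointing down, gripper open.
Joint ranges: [-2.86, 2.86], [-0.3, 2.09], [-1.38, 1.24], [0.06, 2.45], [-1.56, 4.7], [0.09, 2.05], [-2.69, 2.69]. Speed limits (rad/s): [2.57, 2.57, 3.14, 3.14, 3.14, 3.14, 3.14].

### API

Orientations are given as a rotation vector (axis times angle).
In Python, from bench import ctrl, get_image, calibration gives the robot as it stands.
- The arm moves only by the tool apply_moves, never from a script. Its arguments are lists of equal length, an entry for each row: "dp": the shift along the tool's x, y, z in m, a list of three; "twist": the turn, a rotation vector about the tool's x, y, z in rad, a list of three; "fingers": the closure, from 0 (fully open) to 1 (shut). In form: {"dp": [[dx, dy, dz], ...], "twist": [[ax, ay, az], ...], "fingers": [fingers, ...]}. A call has 1 to 10 rows; each row shifts and turns the commanded pose from where the row before left it, along the tool's axes as they then stand; what a row does not reach is not made up. A row lasts 1/10 s, in which the tool goes at most 50 mm and 8.59 degrees, less where a joint would pass 70% of its speed; a pose out of reach is approached as far as the arm can. A call is refused whole if a number of a shift passes 0.05 or a number of a turn 0.15, either way. A call with a gripper value outside its range is refused whole. The fingers move at their own pace and stop on an object; "newtons" is the grip in N (left out, the last holds). Time passes only in rows, so rows that do not move let the fingers close. It gives the time, the measured TCP pose, the force, the opening and the grip force at its end, in the units of the state.
- ctrl.get_state(): the state, without advancing time (a new reading comes with each control period).
- get_image(name): name is "scene" or "top" or "wrist"; returns the picture (480x640x3 uint8, red, green, blue); there is no depth.
- calibration(name): a dict with "fx", "fy", "cx", "cy" (pixels), "k1" (the pictures are not rectified: a ray, as slopes to the right and down, at radius r is drawn at 1 + k1 r^2 times it, then the intrinsics apply), "eye" and "attitude" of the camera in the world; the wrist camera has in their place "hand_eye" (4x4, takes a point from camera to tool coordinates, whose origin is the TCP and whose axes are the flange's). Camera axes: x right, y up, looking along -z (the intrinsics and any distortion apply to the point x, -y, -z); pixel columns grow to the right and rows downward; lengths in m; the calibration is good to about 2 mm. A picture is of the moment at which its call begins: read the wrist's pose just before it. calibration takes no time and is no camera call.
- ctrl.close_job(): hands the job in; it is judged then, once.
The state is a dict: "time": time; "joint_positions": joint angles; "qd": joint speeds; "joint_torque": joint torques, N m; "position": TCP position; "tool_rot": TCP orientation; "ft_force": force on the tool from outside, world axes, zero at the start; "torque": the same for the moment, N m; "grip_width": opening from 0.0 (shut) to 1.0 (fully open); "grip_force": force on a finger pad.
Only numpy, scipy, OpenCV 4.12 (cv2) and the standard library are available. Lean on these libraries where they do the work, as an engineer would, in place of code of your own. Each camera call takes 0.05 s, during which the arm holds its last target. There are 200 camera calls.

## Working session

There is one attempt and no reset: what is moved stays moved. The work goes in short steps, Python scripts to look and compute and a tool call to move; the robot and the scene stay as the last step left them, time stands still between calls to the robot, and variables do not carry over. Pictures are saved under pics/ and viewed, at most 10 in all, crops included, and the job is handed in when it is done.

Besides the shell and the picture viewer there is one more tool, called after "Request:" as name(argument=value, ...), one argument or row to a line, values as JSON. apply_moves: Moves the arm, as the interface text tells. Its arguments: {"type":"object","properties":{"dp":{"type":"array"},"twist":{"type":"array"},"fingers":{"type":"array"},"newtons":{"type":"number"}},"required":["dp","twist","fingers"]}

```bash
mkdir -p pics
python3 - <<'E'
from bench import ctrl,get_image,calibration
import cv2
s=ctrl.get_state();print(s)
for n in("scene","top","wrist"):
    cv2.imwrite(f"pics/{n}0.png",get_image(n)[:,:,::-1]);print(n,calibration(n))
E
```

```text
{'time': 0.0, 'joint_positions': array([ 1.1180769 ,  0.32179962, -0.07004975,  1.45167953,  0.02262617,
        1.37075155, -0.05692604]), 'qd': array([-5.48070548e-04, -1.10360634e-03, -5.76064216e-04, -1.22479103e-03,
       -8.52324144e-04, -1.22174403e-05,  1.20407284e-03]), 'joint_torque': array([-2.16248504e-04, -4.91286707e+01, -4.03952440e-01, -3.12526631e+01,
       -6.39117393e-02,  4.34871786e-02,  1.87100641e-04]), 'position': array([ 0.29221706, -0.58000806,  0.22147413]), 'tool_rot': array([-3.05469321e+00, -7.26193938e-01,  8.74181372e-04]), 'ft_force': array([-0.8111953 , -0.06085096, -0.32175033]), 'torque': array([-0.01737185,  0.07935016, -0.00572465]), 'grip_force': 0.0, 'grip_width': 1.00117665490395}
scene {'fx': 560.6325643910814, 'fy': 560.6325643910814, 'cx': 319.6978407771794, 'cy': 248.65299716074733, 'k1': 0.03441899135113135, 'eye': array([ 1.17728946, -0.14340934,  0.94104692]), 'attitude': array([0.55492658, 0.44408164, 1.31006596])}
top {'fx': 445.4134465332307, 'fy': 445.4134465332307, 'cx': 320.60830994523656, 'cy': 243.15816136139512, 'k1': -0.08784746776566527, 'eye': array([ 0.34411969, -0.01345061,  1.11025505]), 'attitude': array([ 0.15178661, -0.12611196, -1.55347796])}
wrist {'fx': 398.2345927130871, 'fy': 398.2345927130871, 'cx': 317.11534697442795, 'cy': 243.15387253061925, 'k1': 0.02699542649328672, 'hand_eye': array([[-1.35342527e-04,  9.58442062e-01,  2.85287215e-01,
         7.84043280e-02],
       [ 9.99999492e-01,  4.14540951e-04, -9.18271175e-04,
        -1.47981135e-04],
       [-9.98372953e-04,  2.85286946e-01, -9.58441632e-01,
        -1.61849801e-01],
       [ 0.00000000e+00,  0.00000000e+00,  0.00000000e+00,
         1.00000000e+00]])}
```

View pics/top0.png

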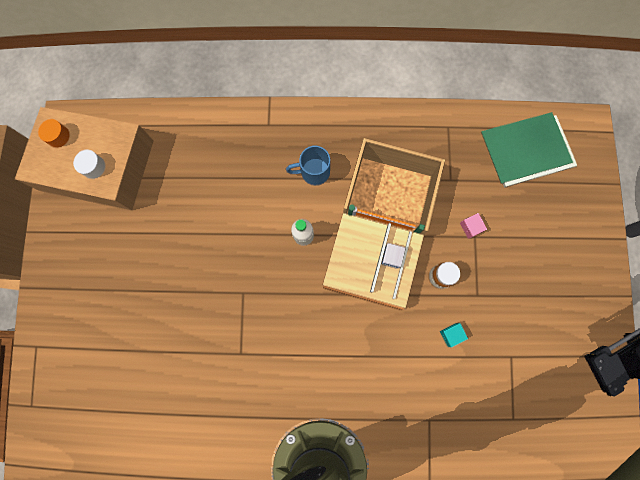

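View pics/scene0.png

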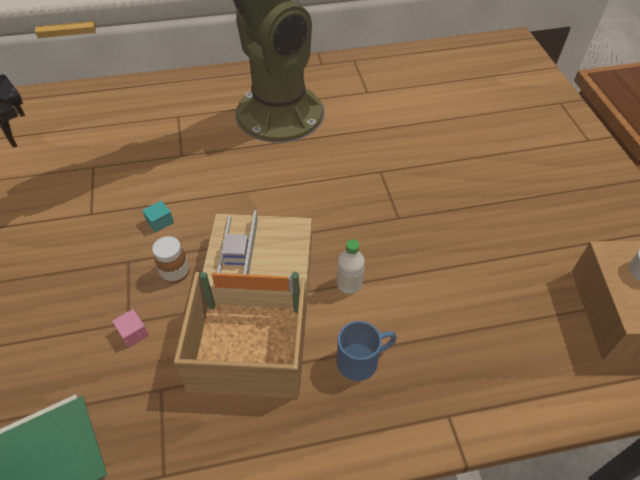

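Top view: the tin (lid at 394,256) stands in the lane. The look-alikes are the pink block (475,225) and the turquoise block (455,334). The green posts are at about (351,209) and (420,228). I'm choosing the object in the lane and checking it in a close crop.

```bash
cat > h.py <<'E'
import numpy as np,cv2
from scipy.spatial.transform import Rotation as R
from bench import ctrl,get_image,calibration
def cam(n,s=None):
    c=calibration(n)
    if n!="wrist": return c,R.from_rotvec(c["attitude"]).as_matrix(),np.array(c["eye"])
    T=np.array(c["hand_eye"]);W=R.from_rotvec(s["tool_rot"]).as_matrix()
    return c,W@T[:3,:3],W@T[:3,3]+s["position"]
def ray(n,uv,z,s=None):
    c,A,e=cam(n,s);d=(np.array(uv,float)-[c["cx"],c["cy"]])/[c["fx"],c["fy"]]
    u=d.copy()
    for _ in range(20):u=d/(1+c["k1"]*(u@u))
    v=A@[u[0],-u[1],-1];return e+v*(z-e[2])/v[2]
def proj(n,P,s=None):
    c,A,e=cam(n,s);q=A.T@(np.array(P)-e);u=np.array([q[0],-q[1]])/-q[2]
    return u*(1+c["k1"]*(u@u))*[c["fx"],c["fy"]]+[c["cx"],c["cy"]]
E
python3 - <<'E'
import cv2
a=cv2.imread("pics/top0.png")[125:315,310:500]
cv2.imwrite("pics/crop0.png",cv2.resize(a,None,fx=3.1,fy=3.1,interpolation=cv2.INTER_CUBIC))
E
```

```text
(no output)
```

View pics/crop0.png

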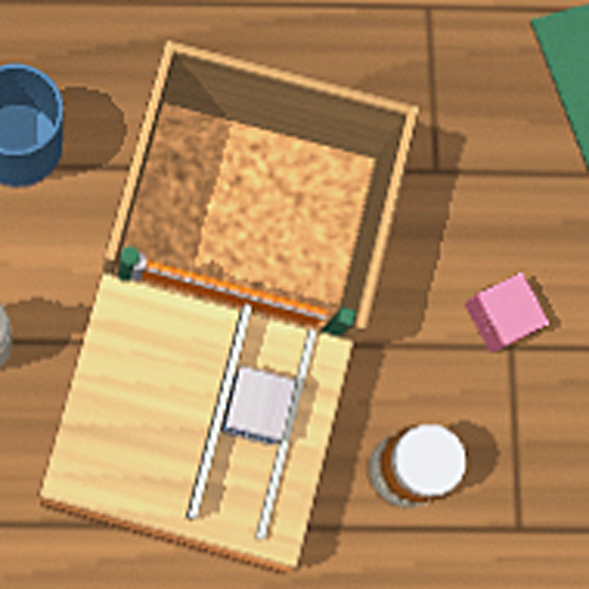

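```bash
cat >> h.py <<'E'
def fit(L):  # L: (world xy, station xy)
    W=np.array([l[0] for l in L]);S=np.array([l[1] for l in L]);w=W-W.mean(0);t=S-S.mean(0)
    th=np.arctan2((t[:,0]*w[:,1]-t[:,1]*w[:,0]).sum(),(t*w).sum());c,s=np.cos(th),np.sin(th)
    M=np.array([[c,-s],[s,c]]);o=W.mean(0)-M@S.mean(0);return th,o,M,W-(S@M.T+o)
E
python3 - <<'E'
from h import *
P=[((42,499),-180,100,70),((297,570),-180,-100,70),((168,43),180,100,115),((416,107),180,-100,115),((130,256),4,82,125),((346,318),6,-84,115),
((247,307),-2,-13,100),((193,516),-167,-13,100),((313,333),-2,-67,80),((261,537),-167,-67,80)]
cv=lambda p:np.array(p)/3.1+[310,125]-[.34,.34]
L=[(ray("top",cv(p),z/1000)[:2],(x/1000,y/1000)) for p,x,y,z in P]
th,o,M,r=fit(L);print(th,o);print((r*1000).round(1))
for p in[(243,367),(299,378),(280,440),(226,430)]:print((M.T@(ray("top",cv(p),.108)[:2]-o)*1000).round(1))
for n,p,z in(("jar",(428,460),.085),("bottle",None,.13)):
  if p:print(n,(M.T@(ray("top",cv(p),z)[:2]-o)*1000).round(1))
print("bottle",(M.T@(ray("top",(301,226),.13)[:2]-o)*1000).round(1),"mug",(M.T@(ray("top",(316,160),.085)[:2]-o)*1000).round(1))
s=ctrl.get_state();print(R.from_rotvec(s["tool_rot"]).as_matrix().round(3))
E
```

```text
-0.2593349950717118 [ 0.57864973 -0.14354227]
[[-0.6 -1.8]
 [-0.3  0.2]
 [-1.7 -2.2]
 [ 0.3  2. ]
 [ 1.  -0.2]
 [-1.   0.7]
 [-0.6  1. ]
 [ 2.3  0.1]
 [-1.9  0.3]
 [ 2.5 -0.2]]
[-49.7 -19.7]
[-46.6 -61.6]
[-95.  -59.1]
[-98.4 -19.2]
jar [ -76.2 -172.8]
bottle [-68.8 180.6] mug [107.2 196.4]
[[ 0.893  0.45  -0.001]
 [ 0.45  -0.893  0.001]
 [-0.    -0.002 -1.   ]]
```

```bash
cat >> h.py <<'E'
o=np.array([.5786,-.1435]);th=-.2593;M=np.array([[np.cos(th),-np.sin(th)],[np.sin(th),np.cos(th)]])
def st(p):return M.T@(np.array(p)[:2]-o)*1000
def report(g=None):
    s=ctrl.get_state();W=R.from_rotvec(s["tool_rot"]).as_matrix()
    print("t",s["time"],"st",st(s["position"]).round(1),"z",s["position"][2].round(4),"F",s["ft_force"].round(2),"tooly st deg",np.degrees(np.arctan2(W[1,1],W[0,1])-th).round(1),"tz",W[:,2].round(3))
    if g is not None:
        P=np.append(o+M@(np.array(g[:2])/1000),g[2]/1000);print("dp tool mm",(W.T@(P-s["position"])*1000).round(1))
    print("lane +x in tool",(W.T@np.append(M[:,0],0)).round(3));return s
E
python3 -c "
from h import *
report((-79,-4,220))"
```

```text
t 0.15 st [-164.8 -495.4] z 0.2217 F [-0.11  0.5   0.05] tooly st deg -48.4 tz [-0.001  0.001 -1.   ]
dp tool mm [ 390.5 -310.5    2.1]
lane +x in tool [ 0.748  0.664 -0.001]
```

Request:
apply_moves(
  dp=[
    [0.0325,-0.0259,0],
    [0.0325,-0.0259,0],
    [0.0325,-0.0259,0],
    [0.0325,-0.0259,0],
    [0.0325,-0.0259,0],
    [0.0325,-0.0259,0],
    [0.0325,-0.0259,0],
    [0.0325,-0.0259,0],
    [0.0325,-0.0259,0],
    [0.0325,-0.0259,0],
  ],
  twist=[
    [0,0,0],
    [0,0,0],
    [0,0,0],
    [0,0,0],
    [0,0,0],
    [0,0,0],
    [0,0,0],
    [0,0,0],
    [0,0,0],
    [0,0,0],
  ],
  fingers=[0,0,0,0,0,0,0,0,0,0],
)

```text
time: 1.15
position: [0.4664, -0.2013, 0.2225]
tool_rot: [3.056, 0.726, -0.0]
ft_force: [0.3, -0.6, 0.8]
grip_width: 1.001
grip_force: 0.0
```

Request:
apply_moves(
  dp=[
    [0.0325,-0.0259,0],
    [0.0325,-0.0259,0],
    [0,0,0],
    [0,0,0],
    [0,0,0],
    [0,0,0],
    [0,0,0],
    [0,0,0],
    [0,0,0],
    [0,0,0],
  ],
  twist=[
    [0,0,0],
    [0,0,0],
    [0,0,-0.148],
    [0,0,-0.148],
    [0,0,-0.148],
    [0,0,-0.148],
    [0,0,-0.148],
    [0,0,-0.148],
    [0,0,-0.148],
    [0,0,-0.148],
  ],
  fingers=[0,0,0,0,0,0,0,0,0,0],
)

```text
time: 2.15
position: [0.5007, -0.1274, 0.2223]
tool_rot: [-2.123, -2.315, 0.0]
ft_force: [-0.7, -0.4, -1.1]
grip_width: 1.0
grip_force: 0.0
```

Request:
apply_moves(
  dp=[
    [0,0,0],
    [0,0,0],
    [0,0,0],
    [0,0,0],
  ],
  twist=[
    [0,0,-0.148],
    [0,0,-0.148],
    [0,0,-0.148],
    [0,0,0],
  ],
  fingers=[0,0,0,0],
)

```text
time: 2.55
position: [0.5007, -0.1274, 0.2223]
tool_rot: [-1.57, -2.721, 0.0]
ft_force: [0.4, 0.0, -0.4]
grip_width: 0.998
grip_force: 0.0
```

```bash
python3 -c "
from h import *
s=report((-79,-4,140))
cv2.imwrite('pics/w1.png',get_image('wrist')[:,:,::-1])
for n,p in dict(railnear=(-167,-67,80),railfar=(-2,-67,80),fencenear=(-167,-13,100),fencefar=(-2,-13,100),tinRL=(-95,-19,108),tinRR=(-95,-61,108),tinFL=(-49,-19,108),post=(4,82,125),post2=(6,-84,115)).items():
    print(n,proj('wrist',np.append(o+M@(np.array(p[:2])/1000),p[2]/1000),s).round())
"
```

```text
t 2.55 st [-79.4  -4.4] z 0.2223 F [ 0.36  0.02 -0.43] tooly st deg 44.9 tz [-0.001  0.    -1.   ]
dp tool mm [-0.   0.7 82.3]
lane +x in tool [-0.706  0.708 -0.   ]
railnear [180. 206.]
railfar [330. 340.]
fencenear [220. 158.]
fencefar [380. 310.]
tinRL [288. 237.]
tinRR [248. 276.]
tinFL [332. 279.]
post [495. 242.]
post2 [323. 383.]
```

View pics/w1.png

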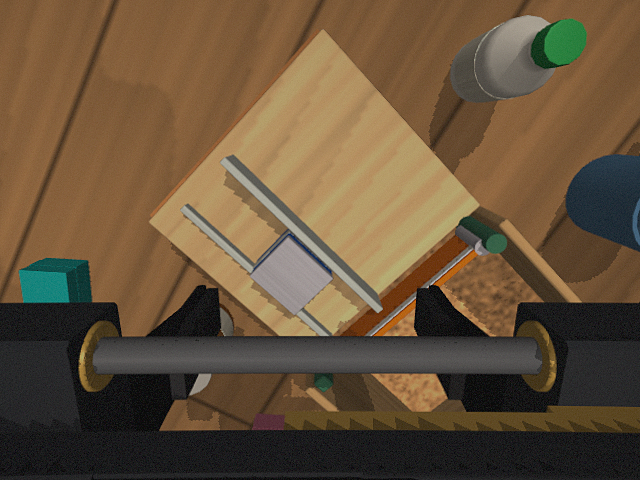

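The wrist view agrees with the predictions to about 4 px: tin corner at (289,233), fence ends at (225,157) and (378,308). The bottle and mug are clear, so I'm lowering behind the tin.

Request:
apply_moves(
  dp=[
    [0.0055,-0.005,0],
    [0,0,0.03],
    [0,0,0.03],
    [0,0,0.03],
    [0,0,0.02],
    [0,0,0.012],
    [0,0,0.012],
    [0,0,0],
  ],
  twist=[
    [0,0,0],
    [0,0,0],
    [0,0,0],
    [0,0,0],
    [0,0,0],
    [0,0,0],
    [0,0,0],
    [0,0,0],
  ],
  fingers=[0,0,0,0,0,0,0,0],
)

```text
time: 3.4
position: [0.493, -0.125, 0.0875]
tool_rot: [-1.57, -2.719, 0.001]
ft_force: [-0.1, 0.6, 0.1]
grip_width: 1.0
grip_force: 0.0
```

```bash
python3 -c "
from h import *
s=report((-43,-4,88))
a=get_image('top')[125:315,310:500,::-1]
cv2.imwrite('pics/t2.png',cv2.resize(a,None,fx=3.1,fy=3.1))
"
```

```text
t 3.4 st [-87.5  -4. ] z 0.0875 F [-0.07  0.58  0.09] tooly st deg 44.8 tz [-0.002  0.001 -1.   ]
dp tool mm [-31.4  31.6  -0.6]
lane +x in tool [-0.705  0.709 -0.002]
```

View pics/t2.png

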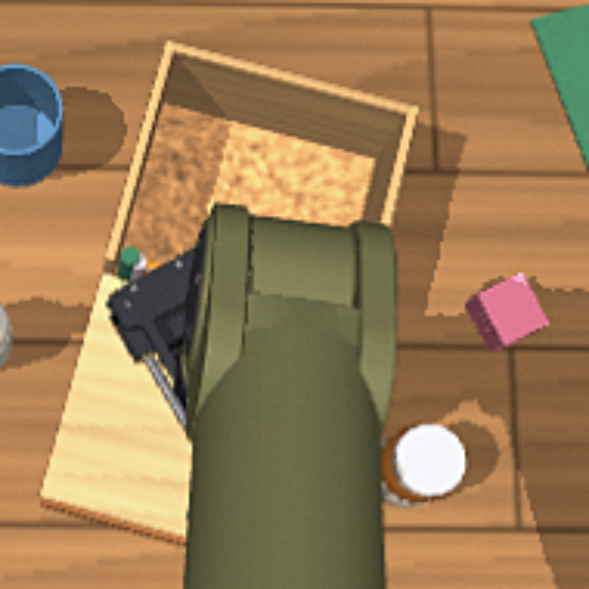

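The arm hides the tin from above, but there is no contact and the jar hasn't moved. I'm pushing along the lane.

Request:
apply_moves(
  dp=[
    [-0.0035,0.0035,0],
    [-0.0035,0.0035,0],
    [-0.0035,0.0035,0],
    [-0.0035,0.0035,0],
    [-0.0035,0.0035,0],
    [-0.0035,0.0035,0],
    [-0.0035,0.0035,0],
    [-0.0035,0.0035,0],
    [-0.0035,0.0035,0],
    [-0.0035,0.0035,0],
  ],
  twist=[
    [0,0,0],
    [0,0,0],
    [0,0,0],
    [0,0,0],
    [0,0,0],
    [0,0,0],
    [0,0,0],
    [0,0,0],
    [0,0,0],
    [0,0,0],
  ],
  fingers=[0,0,0,0,0,0,0,0,0,0],
)

```text
time: 4.45
position: [0.5416, -0.138, 0.0884]
tool_rot: [-1.57, -2.72, 0.001]
ft_force: [-3.0, 0.1, 1.5]
grip_width: 1.0
grip_force: 1.4
```

```bash
python3 -c "
from h import *
s=report((23,-4,88))
a=np.hstack([get_image('scene')[200:400,160:360,::-1],cv2.resize(get_image('wrist')[:,:,::-1],(267,200))])
cv2.imwrite('pics/s3.png',cv2.resize(a,None,fx=1.7,fy=1.7))
"
```

```text
t 4.45 st [-37.2  -4.2] z 0.0884 F [-2.97  0.08  1.55] tooly st deg 44.9 tz [-0.001  0.    -1.   ]
dp tool mm [-42.4  42.8   0.3]
lane +x in tool [-0.706  0.709 -0.001]
```

View pics/s3.png

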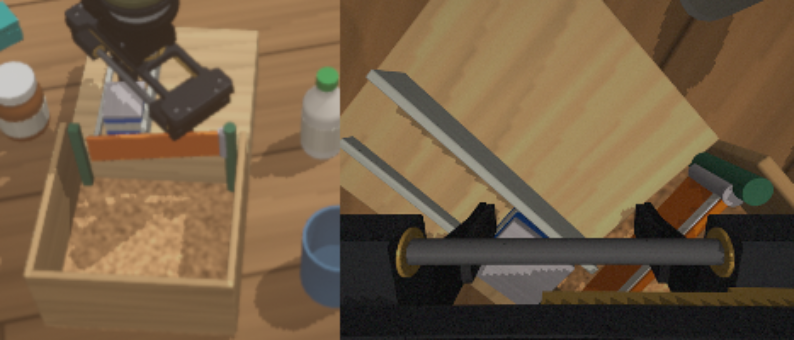

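The left finger is on the tin's rear and the right finger is on the flap, which is just starting to open (wrist view right of centre). The geometry matches the plan, so I'm carrying on.

Request:
apply_moves(
  dp=[
    [-0.0028,0.0028,0],
    [-0.0028,0.0028,0],
    [-0.0028,0.0028,0],
    [-0.0028,0.0028,0],
    [-0.0028,0.0028,0],
    [-0.0028,0.0028,0],
    [-0.0028,0.0028,0],
    [-0.0028,0.0028,0],
    [-0.0028,0.0028,0],
    [-0.0028,0.0028,0],
  ],
  twist=[
    [0,0,0],
    [0,0,0],
    [0,0,0],
    [0,0,0],
    [0,0,0],
    [0,0,0],
    [0,0,0],
    [0,0,0],
    [0,0,0],
    [0,0,0],
  ],
  fingers=[0,0,0,0,0,0,0,0,0,0],
)

```text
time: 5.55
position: [0.5802, -0.1485, 0.0887]
tool_rot: [1.57, 2.721, -0.0]
ft_force: [-2.0, 0.5, 1.8]
grip_width: 1.004
grip_force: 1.2
```

```bash
python3 -c "
from h import *
s=report((43,-4,88))
a=np.hstack([get_image('scene')[200:400,160:360,::-1],cv2.resize(get_image('wrist')[:,:,::-1],(267,200))])
cv2.imwrite('pics/s4.png',cv2.resize(a,None,fx=1.7,fy=1.7))
"
```

```text
t 5.55 st [ 2.8 -4.4] z 0.0887 F [-1.97  0.47  1.8 ] tooly st deg 44.9 tz [-0. -0. -1.]
dp tool mm [-28.1  28.8   0.7]
lane +x in tool [-0.706  0.709  0.   ]
```

View pics/s4.png

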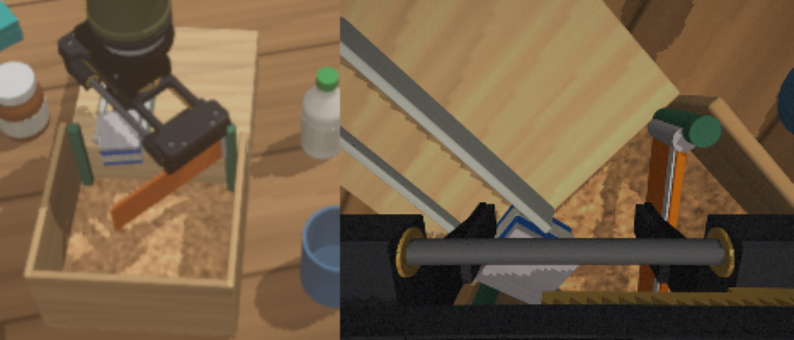

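The flap is about 0.6 rad open (orange panel at 165,190), and the tin (122,140) is at the sill in front of the pushing finger. I'll push on until it drops.

Request:
apply_moves(
  dp=[
    [-0.0028,0.0028,0],
    [-0.0028,0.0028,0],
    [-0.0028,0.0028,0],
    [-0.0028,0.0028,0],
    [-0.0028,0.0028,0],
    [-0.0028,0.0028,0],
    [-0.0028,0.0028,0],
    [-0.0028,0.0028,0],
    [-0.0028,0.0028,0],
    [0,0,0],
  ],
  twist=[
    [0,0,0],
    [0,0,0],
    [0,0,0],
    [0,0,0],
    [0,0,0],
    [0,0,0],
    [0,0,0],
    [0,0,0],
    [0,0,0],
    [0,0,0],
  ],
  fingers=[0,0,0,0,0,0,0,0,0,0],
)

```text
time: 6.65
position: [0.615, -0.1577, 0.0886]
tool_rot: [1.57, 2.72, 0.0]
ft_force: [0.3, -0.2, 0.3]
grip_width: 1.001
grip_force: 0.5
```

```bash
python3 -c "
from h import *
s=report((-87,-4,88))
a=np.hstack([get_image('scene')[200:400,160:360,::-1],cv2.resize(get_image('wrist')[:,:,::-1],(267,200))])
cv2.imwrite('pics/s5.png',cv2.resize(a,None,fx=1.7,fy=1.7))
"
```

```text
t 6.65 st [38.8 -4.4] z 0.0886 F [ 0.3  -0.24  0.27] tooly st deg 44.9 tz [ 0.001 -0.    -1.   ]
dp tool mm [ 89.  -88.9   0.5]
lane +x in tool [-0.705  0.709  0.001]
```

View pics/s5.png

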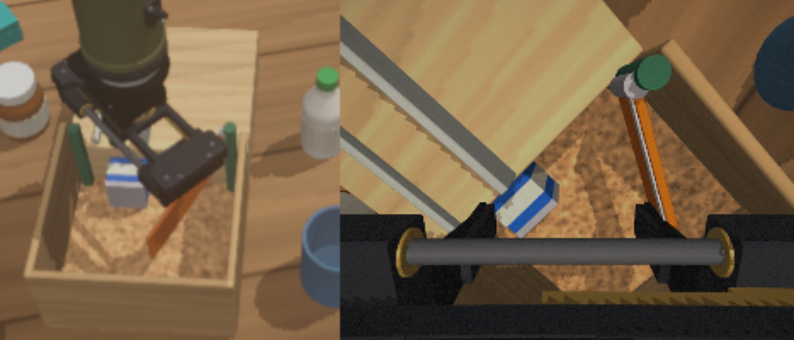

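The tin (127,185) has dropped into the crate and only the flap rests on a finger. I'm retreating along the lane, then lifting.

Request:
apply_moves(
  dp=[
    [0.0085,-0.0085,0],
    [0.0085,-0.0085,0],
    [0.0085,-0.0085,0],
    [0.0085,-0.0085,0],
    [0.0085,-0.0085,0],
    [0.0085,-0.0085,0],
    [0.0085,-0.0085,0],
    [0.0085,-0.0085,0],
    [0.0085,-0.0085,0],
    [0,0,0],
  ],
  twist=[
    [0,0,0],
    [0,0,0],
    [0,0,0],
    [0,0,0],
    [0,0,0],
    [0,0,0],
    [0,0,0],
    [0,0,0],
    [0,0,0],
    [0,0,0],
  ],
  fingers=[0,0,0,0,0,0,0,0,0,0],
)

```text
time: 7.75
position: [0.5082, -0.1291, 0.0885]
tool_rot: [-1.57, -2.721, 0.002]
ft_force: [0.2, -0.4, -0.4]
grip_width: 1.005
grip_force: 0.0
```

Request:
apply_moves(
  dp=[
    [0,0,-0.02],
    [0,0,-0.03],
    [0,0,-0.03],
    [0,0,-0.03],
    [0,0,-0.02],
    [0,0,0],
    [0,0,0],
    [0,0,0],
    [0,0,0],
    [0,0,0],
  ],
  twist=[
    [0,0,0],
    [0,0,0],
    [0,0,0],
    [0,0,0],
    [0,0,0],
    [0,0,0],
    [0,0,0],
    [0,0,0],
    [0,0,0],
    [0,0,0],
  ],
  fingers=[0,0,0,0,0,0,0,0,0,0],
)

```text
time: 8.75
position: [0.5093, -0.1293, 0.2175]
tool_rot: [-1.569, -2.72, 0.0]
ft_force: [0.9, -0.1, -0.1]
grip_width: 1.001
grip_force: 0.0
```

Request:
apply_moves(
  dp=[
    [0,0,0],
    [0,0,0],
    [0,0,0],
    [0,0,0],
    [0,0,0],
    [0,0,0],
    [0,0,0],
    [0,0,0],
    [0,0,0],
    [0,0,0],
  ],
  twist=[
    [0,0,0],
    [0,0,0],
    [0,0,0],
    [0,0,0],
    [0,0,0],
    [0,0,0],
    [0,0,0],
    [0,0,0],
    [0,0,0],
    [0,0,0],
  ],
  fingers=[0,0,0,0,0,0,0,0,0,0],
)

```text
time: 9.75
position: [0.5098, -0.1294, 0.2185]
tool_rot: [1.57, 2.721, -0.0]
ft_force: [-1.0, -1.0, -0.5]
grip_width: 1.003
grip_force: 0.0
```

```bash
python3 -c "
from h import *
s=report()
a=np.hstack([get_image('scene')[200:400,160:360,::-1],cv2.resize(get_image('wrist')[:,:,::-1],(267,200))])
cv2.imwrite('pics/s6.png',cv2.resize(a,None,fx=1.7,fy=1.7))
"
```

```text
t 9.75 st [-70.1  -4. ] z 0.2185 F [-1.   -1.01 -0.54] tooly st deg 44.9 tz [-0. -0. -1.]
lane +x in tool [-0.706  0.709  0.   ]
```

View pics/s6.png

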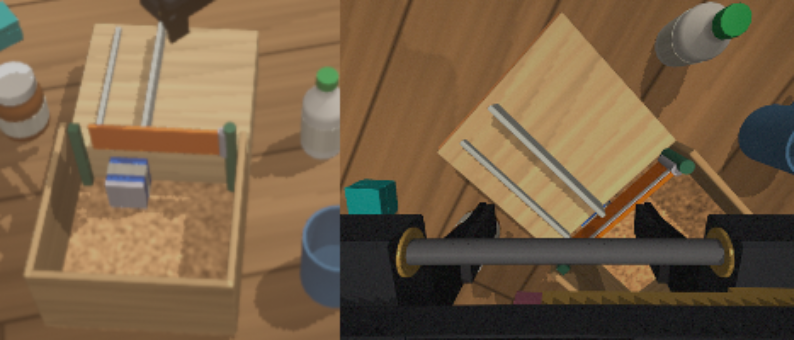

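The scene view shows the tin lying on its side in the crate (128,183), the flap shut across the sill (155,140), and the bystanders where they were. The gripper is clear of everything.

```bash
python3 -c "
from bench import ctrl
print(ctrl.close_job())"
```

```text
the job is handed in; nothing more can be done
None
```

The job is handed in, with no verdict returned: the last picture showed the tin lying in the crate, the flap shut, the arm clear of everything, and the jar, bottle and mug where they stood.

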